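# Seal the sample chamber with its draw latch

### The arm

A 6-joint arm with a two-finger parallel gripper is mounted at the origin on a cart in front of the work surface, level with it; the furniture and walls round the work are solid. World frame = base frame: x ahead of the robot, y to its left, z up, the work surface at z = 0. Lengths are in m, angles in rad, forces in N, time in s.
With the tool pointing down it reaches from about 0.25 to 0.775 m from the base axis. Payload 4 kg.
Tool frame: the origin (TCP) lies on the centre line of the jaws, within the pads' length; the fingertips stand 25 mm ahead of it and the grasp point (between the pads) lies 6 mm ahead of it; z points along the fingers, y is the line along which they close (so a half turn about z gives the same grasp; the last joint's range is limited). The gripper opens to 94 mm and grips with 3 to 60 N. Pads are 16 mm wide; open, the fingers measure 119 mm over their backs; the gripper's body (75 mm by 177 mm) begins 78 mm behind the grasp point.
Start: joints at [-1.297, 0.087, 1.371, -0, 1.684, -0.103], TCP at [0.202, -0.511, 0.231] pointing down, gripper open.
Joint ranges: [-3.1, 3.1], [-0.76, 2.03], [0.27, 2.55], [-1.08, 4.22], [0.17, 2.65], [-2.57, 2.57]. Speed limits (rad/s): [2.79, 2.79, 3.14, 3.14, 3.14, 3.14].

### API

Orientations are given as [roll, pitch, yaw] about the fixed x, y, z axes, in that order (R = Rz(yaw) Ry(pitch) Rx(roll)).
In Python, from bench import sensors, optics, ticket gives the robot as it stands.
- The arm moves only by the tool send_rows, never from a script. Its argument "rows" is a list of rows, each a list of 6 numbers: the shift along the world's x, y, z in mm, then the turn, a rotation vector about the world's x, y, z in rad. In form: [[x, y, z, wx, wy, wz], ...]. A call has 1 to 8 rows; each row shifts and turns the commanded pose from where the row before left it; what a row does not reach is not made up. A row lasts 1/12 s, in which the tool goes at most 41.7 mm and 7.16 degrees, less where a joint would pass 70% of its speed; a pose out of reach is approached as far as the arm can. A call is refused whole if a number of a shift passes 41.7 or a number of a turn 0.125, either way. A call with a gripper value outside its range is refused whole. "grip" is the finger opening in mm, from 0 to 94, set as the call begins (left out, the last holds). The fingers move at their own pace and stop on an object; the grip force is fixed at half the most. Time passes only in rows, so rows that do not move let the fingers close. It gives the time, the measured TCP pose, the force, the opening and the grip force at its end, in the units of the state.
- sensors.get_obs(): the state, without advancing time (a new reading comes with each control period).
- optics.snapshot(name): name is "scene" or "top"; returns the picture (480x640x3 uint8, red, green, blue); there is no depth.
- optics.camera_model(name): a dict with "vertical_fov" (degrees; the focal length in pixels is half the picture's height over the tangent of half this angle, whatever the lens; pixels are square), "cx", "cy" (the principal point, pixels), "R" (3x3) and "t" (3): a world point X has camera coordinates R X + t. Camera axes: x right, y down, z forward; pixel columns grow to the right and rows downward; lengths in m; the calibration is good to about 2 mm. A picture is of the moment at which its call begins. camera_model takes no time and is no camera call.
- ticket.close_job(): hands the job in; it is judged then, once.
The state is a dict: "time": time; "joint_positions": joint angles; "qvel": joint speeds; "joint_torque": joint torques, N m; "tool_pos": TCP position; "ee_rot": TCP orientation; "wrist_force": force on the tool from outside, world axes, zero at the start; "wrist_torque": the same for the moment, N m; "width": finger opening in m; "finger_force": force on a finger pad.
Only numpy, scipy, OpenCV 4.12 (cv2) and the standard library are available. Lean on these libraries where they do the work, as an engineer would, in place of code of your own. Each camera call takes 0.05 s, during which the arm holds its last target. There are 200 camera calls.

### The job

Seal the sample chamber on the bench: swing its lid fully shut, hook the latch's wire bail over the keeper on the lid and press it down until it snaps in behind, then push the red lever over past centre, flat against the sloping front, so that the latch stays clamped by itself. Touch the chamber with the fingers only, without bumping its lid or handle with the gripper's body or the arm, and leave the things round it where they are.

Things in the scene. Friction and masses are not known exactly. Their poses are not given: they have to be found in the camera images.
- chamber: White chamber 220 deep (x) x 170 wide (y) mm, bolted down. Origin: centre of underside; x from front to back. Front slopes 38 deg, from x -110, z 15 up to x 32, z 126 mm, then a flat top. Up the slope = (0.788,0,0.616), out of it = (-0.616,0,0.788) in this frame. Seal at z 82.5. Lid and latch are centred on its plane y=0 and move in it; bars and pivots lie along its y.
- lid (a joint): Hinge of the lid, rad: 0 = fully shut (stop), grows as the front of the lid goes up, about a line along y at the back (point lid_hinge). Stiff friction hinge (0.4 N m, lid 0.35 kg): it stays where it is left.
- lid_hinge (a point): Point on the lid's hinge axis, in the middle, at chamber x 108, z 82.5 mm.
- lid_handle (a point): Centre of the black handle bar on the lid: 12 mm thick, along y, 80 mm clear between two legs, 136 mm from the hinge axis. Lid shut: chamber x 37, z 198 mm, 72 mm over the lid's top, where it overhangs the bail's grip and blocks a gripper coming straight down there: come in near the slope's normal, tool tilted 30 to 40 deg, wrist toward the robot.
- latch_lever (a joint): Red lever, rad: 0 = straight out of the slope (open; stop at -0.2), grows as it is pushed toward the robot and down; 1.536 = stop, flat along the slope, pointing down it (clamped). Dead centre 1.27: with the bail hooked it pushes back before that and is held shut after it. Takes 2 to 4 N near its end. Unhooked, it stays where left, but follows if the bail is pulled.
- lever_pivot (a point): Lever's pivot axis (along y), at chamber x -53, z 75 mm, 12 mm out from the slope's face.
- lever_tip (a point): End of the red lever, 75 mm from its pivot. Flat paddle 9 mm thick, 38 mm wide (y) near the end, 30 mm wide and 7 thick nearer the pivot; it passes between the bail's two wires (50 mm apart inside).
- bail_pivot (a point): Axis by which the wire bail hangs on the lever, 20 mm from the lever's pivot; at lever 0 it lies 19 mm out of the slope and 6 mm down the slope from that pivot, and turns with the lever.
- bail_bar (a point): Middle of the bail's steel cross bar (7 mm thick, 56 mm long, along y), 73 mm from bail_pivot; it hooks over the keeper. The bail starts folded back on its stop: at lever 0 it points 92 deg above up-slope (leaning to the robot) and turns with the lever. It swings freely up, over and down on the keeper, falling by its weight past the upright. 32 g.
- bail_grip (a point): Centre of the bail's black finger grip: cylinder 14 mm thick, 24 mm long (y), pinched by its flat ends it turns between the fingers. Along the bail 97 mm from bail_pivot, and 12 mm off that line to the side that faces the robot when folded, outward when hooked; hooked it lies about 18 mm out from the lid's face.
- keeper: Steel keeper on the lid's slope. Origin: seat of the bar when clamped, 12 mm out of the face, 58 mm up-slope of lever_pivot (lid shut); x up the slope, z out of it. Post 30 mm wide (y) at x -9.5 to -3.5, its lip juts to x 0 at z 6 to 10 mm. The bar goes over the lip and down behind it (up-slope) to a seat at z -4.5. With lever -0.2 to 0.1 the swinging bar clears the lip by 2 to 7 mm.
- keeper_catch (a joint): Two sloping spring tongues behind the keeper's post slide up the slope (m, 0 = rest, to 0.012; 1.2 N at rest plus 400 N/m). From their top (keeper x 15, z 15 mm) they slope down to the post, leaving 5 to 6 mm behind the lip, less than the bar's 7 mm: the bail does not drop in by its weight but rests on the tongues; press it down (2 to 4 N at the grip) until the bar snaps in under them.
- bail_spring (a joint): Stretch of the bail's two spring sleeves, m: 0 relaxed, 5000 N/m; about 0.004 when clamped.
- lab_timer: White lab timer, 64 x 68 x 23 mm, bystander. Origin: centre of its underside.
- petri_dish: Clear petri dish, 91 mm across, 13 mm high, bystander. Origin: centre of its underside.
- screwdriver: Orange-handled screwdriver, 175 mm long, lying, bystander. Origin: its middle, underside.

How it is judged:
By the outcome, as a careful person would: the job done as asked, in the order asked, and still so for the second after the job is handed in, with the robot touching nothing.
It also fails if it takes over 54 s, if anything falls off the work surface, if the arm or the gripper's body presses on something with over 40 N, if the wrist force passes 120 N, or if a joint passes its speed limit or range.

## Working session

There is one attempt and no reset: what is moved stays moved. The work goes in short steps, Python scripts to look and compute and a tool call to move; the robot and the scene stay as the last step left them, time stands still between calls to the robot, and variables do not carry over. Pictures are saved under pics/ and viewed, at most 10 in all, crops included, and the job is handed in when it is done.

Besides the shell and the picture viewer there is one more tool, called after ">>>" as a command line: name --pt "numbers of a row" for each row, then --argument value for the rest. send_rows: Moves the arm, as the interface text tells. Its arguments: {"type":"object","properties":{"rows":{"type":"array"},"grip":{"type":"number"}},"required":["rows"]}

```bash
ls; mkdir -p pics
python3 - <<'E'
from bench import sensors, optics
import cv2, numpy as np
np.set_printoptions(precision=4,suppress=True)
for n in ("scene","top"):
    p=optics.snapshot(n); cv2.imwrite(f"pics/{n}0.png",p[:,:,::-1]); m=optics.camera_model(n); print(n,m)
print(sensors.get_obs())
E
```

```text
pics
scene {'vertical_fov': 44.22218917903778, 'cx': 320.71917267891416, 'cy': 239.7031296171094, 'R': array([[ 0.9962, -0.0869,  0.0096],
       [-0.073 , -0.8876, -0.4549],
       [ 0.0481,  0.4524, -0.8905]]), 't': array([-0.5229,  0.1542,  1.5613])}
top {'vertical_fov': 50.90603765965852, 'cx': 320.46835734357245, 'cy': 246.1999813976047, 'R': array([[-0.0001, -0.9999, -0.0154],
       [-0.9966,  0.0014, -0.0827],
       [ 0.0827,  0.0153, -0.9965]]), 't': array([0.1058, 0.5542, 1.0608])}
{'time': 0.1, 'joint_positions': array([-1.2971,  0.0879,  1.3721, -0.    ,  1.6836, -0.1031]), 'qvel': array([-0.0009, -0.0009, -0.003 , -0.    , -0.0015, -0.0008]), 'joint_torque': array([  0.0016, -34.1255, -30.3301,   0.072 ,   0.0305,  -0.0001]), 'tool_pos': array([ 0.2023, -0.511 ,  0.2294]), 'ee_rot': array([-3.1396, -0.0002,  0.3768]), 'wrist_force': array([-0.1461,  0.4505, -0.0147]), 'wrist_torque': array([-0.0006, -0.0182,  0.0047]), 'finger_force': 0.0, 'width': 0.0940405639587629}
```

View pics/scene0.png

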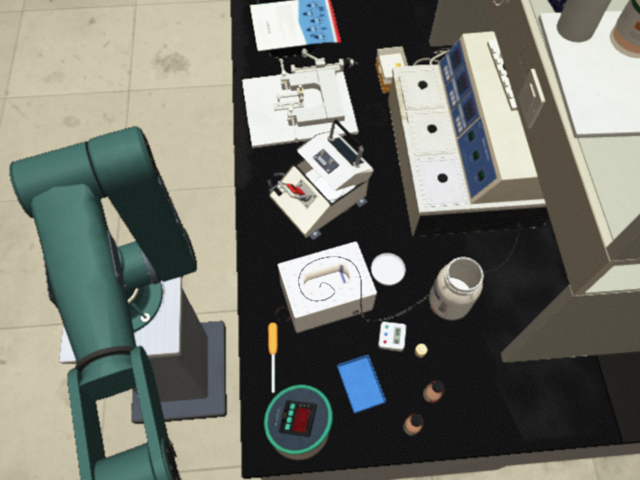

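View pics/top0.png

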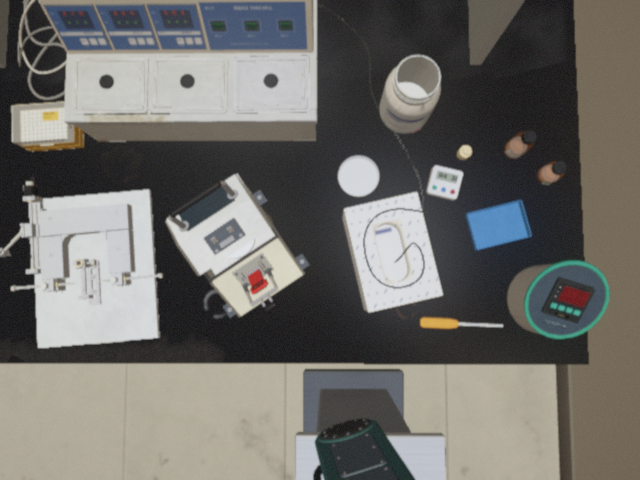

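The chamber is at about (320,185) in scene and (240,245) in top, rotated, with the lid open. I'll enlarge both.

Run:
```python
import cv2
a=cv2.imread("pics/scene0.png")[110:245,255:385]; b=cv2.imread("pics/top0.png")[165:325,155:315]
def grid(im,s,x0,y0):
    im=cv2.resize(im,None,fx=s,fy=s,interpolation=cv2.INTER_CUBIC)
    for u in range(0,im.shape[1],10*s):
        cv2.putText(im,str(x0+u//s),(u,8),0,.3,(0,255,255),1); im[::4,u]=(0,255,255)
    for v in range(0,im.shape[0],10*s):
        cv2.putText(im,str(y0+v//s),(0,v+4),0,.3,(0,255,255),1); im[v,::4]=(0,255,255)
    return im
cv2.imwrite("pics/s1.png",grid(a,4,255,110)[:540]); cv2.imwrite("pics/t1.png",grid(b,3,155,165))
b=cv2.imread("pics/top0.png")[170:320,160:310]; cv2.imwrite("pics/t1.png",grid(b,4,160,170))
```

```text
(no output)
```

View pics/s1.png

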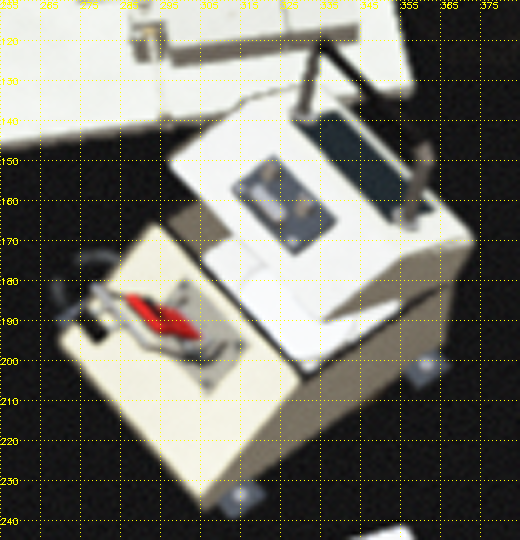

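View pics/t1.png

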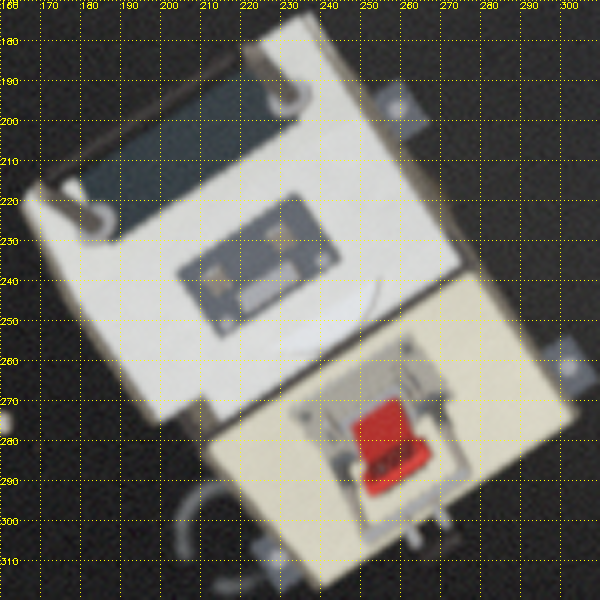

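Both crops show it clearly. In top, the base front corners are at (240,316) and (303,273), the seam corners at (211,280) and (274,238), and the handle bar runs (165,217)–(221,182). The lever tip is near (260,289) and the bail bar near (265,296). Next I'll fit the model.

```bash
cat > h.py <<'E'
import numpy as np, json
from scipy.optimize import least_squares
from scipy.spatial.transform import Rotation as Ro
U=np.array([.788,0,.616]); O=np.array([-.616,0,.788]); H=np.array([.108,0,.0825]); LP=np.array([-.053,0,.075])
def lid(p,a):                      # lid-fixed point (shut coords) opened by a
    d=np.array(p,float)-H; c,s=np.cos(a),np.sin(a)
    return H+np.array([d[0]*c+d[2]*s,d[1],-d[0]*s+d[2]*c])
def lev(up,out,t,y=0):             # lever-fixed point; t grows toward robot
    c,s=np.cos(t),np.sin(t)
    return LP+U*(up*c-out*s)+O*(up*s+out*c)+np.array([0,y,0])
def bail(al,off,t,f=np.radians(92),y=0):   # f: bail angle above up-slope (lever frame)
    c,s=np.cos(f),np.sin(f)
    return lev(-.006+al*c-off*s,.019+al*s+off*c,t,y)
def world(p,P): 
    c,s=np.cos(P[2]),np.sin(P[2]); p=np.asarray(p)
    return np.array([P[0]+c*p[0]-s*p[1],P[1]+s*p[0]+c*p[1],p[2]])
def tocham(p,P):
    c,s=np.cos(P[2]),np.sin(P[2]); d=np.asarray(p)-[P[0],P[1],0]
    return np.array([c*d[0]+s*d[1],-s*d[0]+c*d[1],d[2]])
def proj(X,m):
    X=np.asarray(m["R"])@X+m["t"]; f=240/np.tan(np.radians(m["vertical_fov"])/2)
    return np.array([m["cx"]+f*X[0]/X[2],m["cy"]+f*X[1]/X[2]])
E
cat > fit.py <<'E'
from h import *
from bench import optics
import cv2
M={n:optics.camera_model(n) for n in("scene","top")}
def pts(q):
    a,t,h=q[3],q[4],q[5]
    B=lambda x,y,z:np.array([x,y,z])
    return [("top",(240,316),B(-.11,.085,.015)),("top",(303,273),B(-.11,-.085,.015)),("top",(211,280.5),B(-.02365,.085,.0825)),("top",(274,238),B(-.02365,-.085,.0825)),
    ("scene",(270,195),B(-.11,.085,.015)),("scene",(306,237),B(-.11,-.085,.015)),("scene",(293,166),B(-.02365,.085,.0825)),("scene",(331,205.5),B(-.02365,-.085,.0825)),
    ("scene",(297.5,150),lid((-.02365,.085,.0825),a)),("scene",(335,190),lid((-.02365,-.085,.0825),a)),
    ("top",(166.5,217),lid((.037,h,.198),a)),("top",(221,183),lid((.037,-h,.198),a)),("scene",(335,121),lid((.037,h,.198),a)),("scene",(361,147.5),lid((.037,-h,.198),a)),
    ("top",(183.7,225.5),lid((.037,h,.126),a)),("top",(232.5,193.7),lid((.037,-h,.126),a)),("scene",(332,138),lid((.037,h,.126),a)),("scene",(357,164.5),lid((.037,-h,.126),a)),
    ("top",(252.5,294),lev(0,.075,t,.019)),("top",(267.5,284),lev(0,.075,t,-.019)),("top",(252.5,305),bail(.073,0,t,y=.028)),("top",(277,287.5),bail(.073,0,t,y=-.028))]
def res(q): return np.concatenate([proj(world(p,q),M[n])-uv for n,uv,p in pts(q)])
r=least_squares(res,[.5,.15,.5,.4,.3,.045],loss="soft_l1"); q=r.x
print(q.round(4)); print(res(q).reshape(-1,2).round(1).tolist())
json.dump(q.tolist(),open("q.json","w"))
E
python3 fit.py
```

```text
[ 0.5422  0.2728  0.5947  0.4879 -0.0533  0.0571]
[[-1.5, 0.6], [1.1, -0.8], [-1.7, 2.4], [5.0, -1.9], [0.1, -1.3], [1.0, -2.4], [0.1, -1.4], [0.6, -0.1], [-0.6, -1.2], [1.8, 0.3], [0.5, -1.0], [-0.5, -2.6], [-0.4, -2.7], [1.9, -1.6], [3.5, 9.8], [4.8, 8.2], [-7.6, 1.3], [-5.5, 2.1], [-0.5, 0.6], [1.0, -0.5], [-0.3, -0.3], [-0.2, 0.6]]
```

```bash
sed -i '/183.7,225.5/d; s/,("top",(274,238),B(-.02365,-.085,.0825))//' fit.py
cat >> fit.py <<'E'
ims=[]
for n,(x0,y0),f in(("scene",(255,110),"scene0"),("top",(155,170),"top0")):
    s=4; im=cv2.resize(cv2.imread(f"pics/{f}.png")[y0:y0+150,x0:x0+100 if 0 else x0+150],None,fx=s,fy=s,interpolation=cv2.INTER_CUBIC)
    P=lambda p:tuple(int(v) for v in ((proj(world(p,q),M[n])-[x0,y0])*s+s/2))
    L=lambda a,b,c:cv2.line(im,P(a),P(b),c,1,cv2.LINE_AA)
    a,t,h=q[3:6]
    for y in(.085,-.085):
        for A,B in(((-.11,y,.015),(-.02365,y,.0825)),((-.02365,y,.0825),(.108,y,.0825)),((-.11,y,.015),(-.11,y,0))): L(A,B,(0,255,0))
        for A,B in(((-.02365,y,.0825),(.032,y,.126)),((.032,y,.126),(.11,y,.126)),((-.02365,y,.0825),(.108,y,.0825))): L(lid(A,a),lid(B,a),(255,0,255))
    for x,z in((-.11,.015),(-.02365,.0825)): L((x,.085,z),(x,-.085,z),(0,255,0))
    for x,z in((-.02365,.0825),(.032,.126)): L(lid((x,.085,z),a),lid((x,-.085,z),a),(255,0,255))
    L(lid((.037,.04,.198),a),lid((.037,-.04,.198),a),(0,128,255))
    L(lev(0,0,t),lev(0,.075,t),(255,255,0)); L(lev(0,.075,t,.019),lev(0,.075,t,-.019),(255,255,0))
    L(bail(.073,0,t,y=.028),bail(.073,0,t,y=-.028),(255,0,0)); L(bail(0,0,t),bail(.073,0,t),(255,0,0))
    L(bail(.097,.012,t,y=.012),bail(.097,.012,t,y=-.012),(0,0,255))
    k=LP+.058*U+.012*O
    L(lid(k+[0,.015,0],a),lid(k-[0,.015,0],a),(0,255,255))
    ims.append(im)
o=np.hstack(ims); cv2.imwrite("pics/ov.png",cv2.resize(o,(800,400),interpolation=cv2.INTER_AREA))
E
python3 fit.py
```

```text
[ 0.5413  0.2711  0.5923  0.4721 -0.0786  0.0551]
[[-0.8, 1.0], [1.9, -0.2], [-0.9, 2.8], [-0.2, -0.9], [0.6, -1.8], [-0.1, -0.9], [0.3, 0.5], [-1.1, -0.1], [1.1, 1.5], [3.2, -0.3], [0.4, -0.5], [-0.7, -1.2], [0.5, -1.0], [-0.2, 0.5], [1.3, -0.7], [-0.2, -0.5], [-0.0, 0.4]]
```

View pics/ov.png

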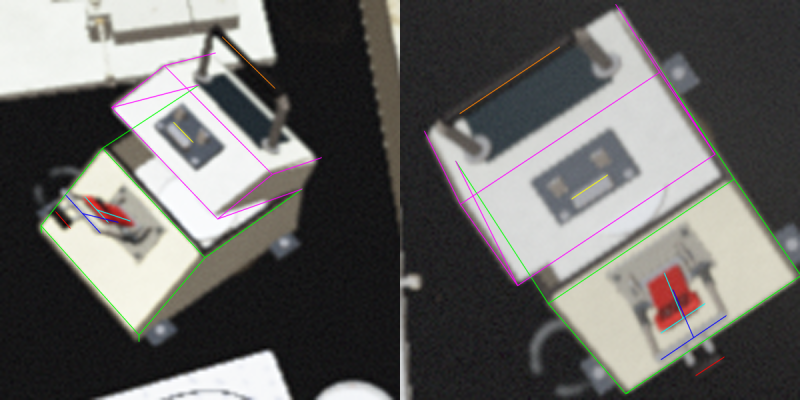

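Model and pictures agree: chamber at (0.541, 0.271), yaw 0.592, lid 0.47, lever −0.08. Next I move above and behind the handle with the fingers closed.

>>> send_rows --pt "0 0 30 0 0 0" --pt "0 0 30 0 0 0" --pt "0 0 30 0 0 0" --pt "10 20 30 0 0 0" --pt "18.7 35.6 0 0 0 0.027" --pt "18.7 35.6 0 0 0 0.027" --pt "18.7 35.6 0 0 0 0.027" --pt "18.7 35.6 0 0 0 0.027" --grip 0

```text
time: 0.77
tool_pos: [0.2875, -0.3474, 0.3501]
ee_rot: [-3.141, -0.0, 0.485]
wrist_force: [0.2, -0.2, -0.3]
width: 0.0437
finger_force: 0.0
```

>>> send_rows --pt "18.7 35.6 0 0 0 0.027" --pt "18.7 35.6 0 0 0 0.027" --pt "18.7 35.6 0 0 0 0.027" --pt "18.7 35.6 0 0 0 0.027" --pt "18.7 35.6 0 0 0 0" --pt "18.7 35.6 0 0 0 0" --pt "18.7 35.6 0 0 0 0" --pt "18.7 35.6 0 0 0 0"

```text
time: 1.43
tool_pos: [0.437, -0.0622, 0.3502]
ee_rot: [-3.142, 0.0, 0.593]
wrist_force: [0.8, -0.9, -1.1]
width: 0.0006
finger_force: 0.0
```

>>> send_rows --pt "18.7 35.6 0 0 0 0" --pt "18.7 35.6 0 0 0 0" --pt "18.7 35.6 0 0 0 0" --pt "18.7 35.6 0 0 0 0" --pt "18.7 35.6 0 0 0 0" --pt "18.7 35.6 0 0 0 0" --pt "18.7 35.6 0 0 0 0" --pt "18.7 35.6 0 0 0 0"

```text
time: 2.1
tool_pos: [0.5867, 0.2226, 0.3498]
ee_rot: [-3.141, 0.001, 0.593]
wrist_force: [0.9, 0.9, 0.6]
width: 0.0006
finger_force: 0.0
```

>>> send_rows --pt "16 30.5 0 0 0 0" --pt "16 30.5 0 0 0 0" --pt "16 30.5 0 0 0 0" --pt "16 30.5 0 0 0 0" --pt "0 0 -30 0 0 0" --pt "0 0 -30 0 0 0" --pt "0 0 -30 0 0 0" --pt "0 0 -30 0 0 0"

```text
time: 2.77
tool_pos: [0.6504, 0.343, 0.2275]
ee_rot: [-3.141, 0.002, 0.593]
wrist_force: [-1.0, -1.1, -0.4]
width: 0.0003
finger_force: 0.0
```

>>> send_rows --pt "-8.3 -5.6 0 0 0 0" --pt "-8.3 -5.6 0 0 0 0" --pt "-8.3 -5.6 -1 0 0 0" --pt "-8.3 -5.6 -2 0 0 0" --pt "-8.3 -5.6 -3 0 0 0" --pt "-8.3 -5.6 -4 0 0 0" --pt "-8.3 -5.6 -4 0 0 0" --pt "-5 -3.4 -3 0 0 0"

```text
time: 3.43
tool_pos: [0.5866, 0.2998, 0.2128]
ee_rot: [-3.141, 0.0, 0.593]
wrist_force: [1.1, 1.0, 0.4]
width: 0.0006
finger_force: 0.7
```

>>> send_rows --pt "-2.5 -1.7 -1 0 0 0" --pt "-2.5 -1.7 -1 0 0 0" --pt "0 0 0 0 0 0"

```text
time: 3.68
tool_pos: [0.5841, 0.298, 0.2116]
ee_rot: [-3.142, -0.006, 0.593]
wrist_force: [4.6, 4.2, -1.8]
width: 0.0005
finger_force: 3.5
```

>>> send_rows --pt "-2.5 -1.7 -1 0 0 0" --pt "0 0 0 0 0 0"

```text
time: 3.85
tool_pos: [0.5838, 0.2979, 0.2117]
ee_rot: [3.141, -0.014, 0.594]
wrist_force: [10.8, 8.5, -1.4]
width: 0.0005
finger_force: 6.5
```

The handle force rose with no further motion, at the predicted place, so the lid is shut. Now I back off and go over to the robot side of the folded bail.

>>> send_rows --pt "11 7.4 0 0 0 0" --pt "0 0 32 0 0 0" --pt "0 0 32 0 0 0" --pt "0 0 30 0 0 0" --pt "-30 -20 0 0 0 0" --pt "-30 -20 0 0 0 0" --pt "-30 -20 0 0 0 0" --pt "-30 -20 0 0 0 0"

```text
time: 4.52
tool_pos: [0.4697, 0.2215, 0.3042]
ee_rot: [3.141, 0.001, 0.593]
wrist_force: [-0.0, 0.1, 0.6]
width: 0.0005
finger_force: 0.0
```

>>> send_rows --pt "-30 -20 0 0 0 0" --pt "-30 -20 0 0 0 0" --pt "-30 -20 0 0 0 0" --pt "0 0 -32 0 0 0" --pt "0 0 -32 0 0 0" --pt "0 0 -32 0 0 0" --pt "0 0 -32 0 0 0" --pt "0 0 0 0 0 0"

```text
time: 5.18
tool_pos: [0.376, 0.1608, 0.1692]
ee_rot: [-3.137, 0.014, 0.593]
wrist_force: [-1.8, 0.7, -2.4]
width: -0.0001
finger_force: 0.0
```

```bash
cat > st.py <<'E'
from h import *
from bench import sensors,optics
import cv2,sys
P=json.load(open("q.json"))[:3]; o=sensors.get_obs(); print("cham mm",(tocham(o["tool_pos"],P)*1e3).round(1),o["ee_rot"].round(3),o["wrist_force"].round(1),round(o["time"],2))
if len(sys.argv)>1:
    a=optics.snapshot("scene")[90:245,240:395,::-1]; b=optics.snapshot("top")[170:325,155:310,::-1]
    cv2.imwrite(f"pics/{sys.argv[1]}.png",cv2.resize(np.hstack([a,b]),(800,400),interpolation=cv2.INTER_CUBIC))
E
python3 st.py p1
```

```text
cham mm [-198.7    0.8  169.2] [-3.137  0.014  0.593] [-1.8  0.7 -2.4] 5.18
```

View pics/p1.png

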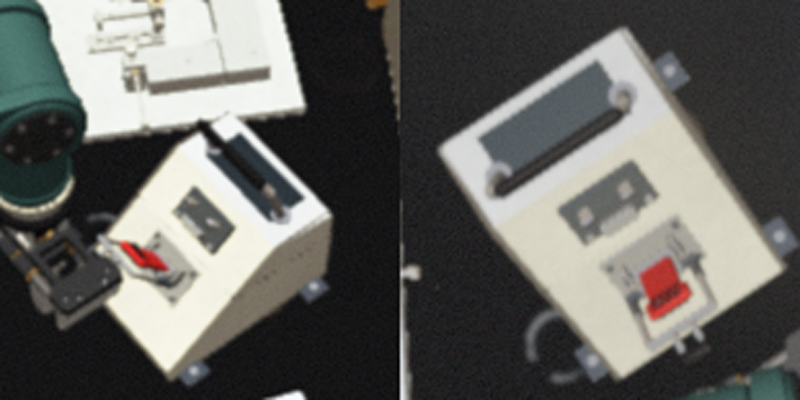

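The lid is shut flush, with the bail still folded over the robot side. Next I push the bail up and over.

>>> send_rows --pt "8.3 5.6 0 0 0 0" --pt "8.3 5.6 0 0 0 0" --pt "8.3 5.6 0 0 0 0" --pt "8.3 5.6 0 0 0 0" --pt "5 3.4 1 0 0 0" --pt "5 3.4 3 0 0 0" --pt "5 3.4 4 0 0 0" --pt "5 3.4 4 0 0 0"

```text
time: 5.95
tool_pos: [0.4345, 0.1987, 0.1889]
ee_rot: [3.142, 0.0, 0.593]
wrist_force: [-0.6, -0.4, 0.7]
width: 0.0004
finger_force: 0.0
```

>>> send_rows --pt "5 3.4 3 0 0 0" --pt "5 3.4 3 0 0 0" --pt "5 3.4 3 0 0 0" --pt "5 3.4 2 0 0 0" --pt "5 3.4 1 0 0 0" --pt "5 3.4 1 0 0 0" --pt "5 3.4 1 0 0 0" --pt "5 3.4 0 0 0 0"

```text
time: 6.62
tool_pos: [0.4745, 0.2258, 0.2026]
ee_rot: [3.142, -0.0, 0.593]
wrist_force: [-0.4, -0.3, 0.4]
width: 0.0004
finger_force: 0.0
```

```bash
python3 st.py p2
```

```text
cham mm [-8.070e+01 -2.000e-01  2.026e+02] [ 3.142 -0.     0.593] [-0.4 -0.3  0.4] 6.62
```

View pics/p2.png

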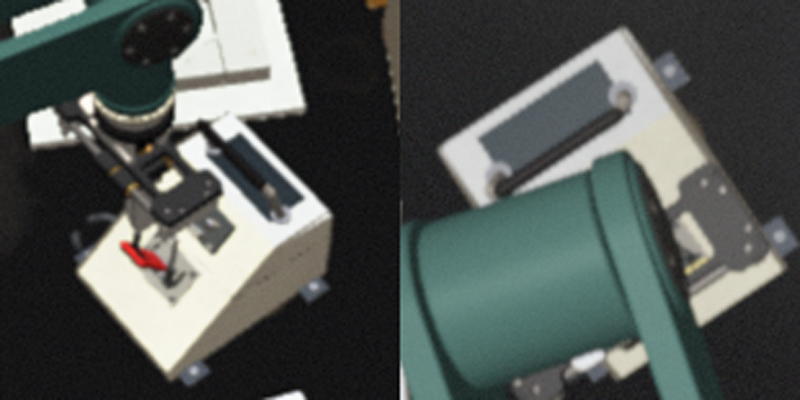

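The bail is standing near upright, so I push a little further.

>>> send_rows --pt "5 3.4 0 0 0 0" --pt "5 3.4 -0.5 0 0 0" --pt "5 3.4 -1 0 0 0" --pt "5 3.4 -1 0 0 0" --pt "5 3.4 -1.5 0 0 0" --pt "0 0 0 0 0 0"

```text
time: 7.22
tool_pos: [0.4996, 0.2429, 0.1978]
ee_rot: [-3.141, 0.001, 0.593]
wrist_force: [-0.2, -0.3, -0.6]
width: 0.0006
finger_force: 0.0
```

>>> send_rows --pt "-15 -10 20 0 0 0" --pt "-28 -19 20 0 0 0" --pt "-28 -19 20 0 0 0" --pt "-28 -19 0 0 0 0"

```text
time: 7.55
tool_pos: [0.4005, 0.1753, 0.2627]
ee_rot: [3.139, -0.007, 0.593]
wrist_force: [2.0, -0.8, 0.9]
width: 0.0001
finger_force: 0.0
```

```bash
python3 st.py p3
```

```text
cham mm [-170.3   -0.8  262.7] [ 3.139 -0.007  0.593] [ 2.  -0.8  0.9] 7.55
```

View pics/p3.png

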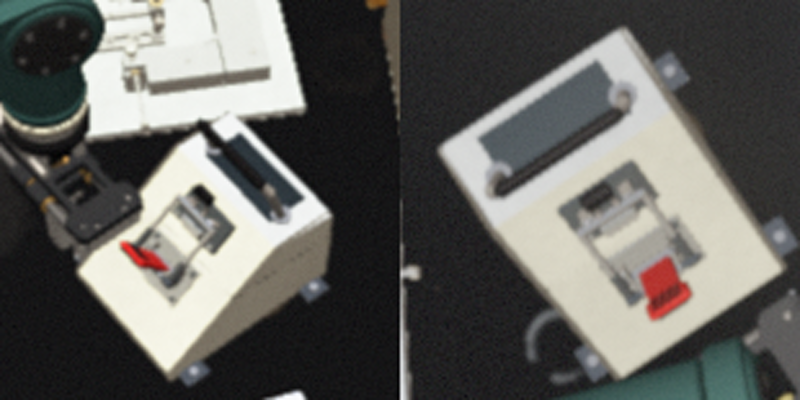

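The bail has fallen onto the keeper, with the black grip at top (231,245) and scene (317,166). I'll triangulate the grip.

Run:
```python
from h import *
from bench import optics
P=json.load(open("q.json"))[:3]; M={n:optics.camera_model(n) for n in("scene","top")}
pr=lambda p:[proj(world(p,P),M[n]).round(1).tolist() for n in("top","scene")]
for t in(-.2,-.08,0.):
  print(t,"tip",pr(lev(0,.075,t)))
  for b in(2,-6,-12,-19):
    f=np.radians(b)-t; g=bail(.097,.012,t,f); c=bail(.073,0,t,f)
    uo=lambda p:(np.array([(p-LP)@U,(p-LP)@O])*1e3).round(1)
    print(t,b,"grip",pr(g),uo(g),"bar",pr(c),uo(c))
```

```text
-0.2 tip [[258.0, 285.5], [293.0, 185.7]]
-0.2 2 grip [[231.4, 247.3], [318.5, 164.7]] [94.5 35.2] bar [[236.9, 252.9], [315.4, 171.9]] [70.9 22.4]
-0.2 -6 grip [[229.8, 243.7], [321.2, 165.0]] [95.7 21.6] bar [[236.0, 250.6], [317.1, 172.5]] [70.5 12.2]
-0.2 -12 grip [[228.9, 241.5], [322.9, 165.6]] [95.3 11.4] bar [[235.6, 249.3], [318.1, 173.1]] [69.3  4.6]
-0.2 -19 grip [[228.3, 239.5], [324.6, 166.6]] [93.6 -0.4] bar [[235.4, 248.2], [319.1, 174.2]] [66.9 -4. ]
-0.08 tip [[260.5, 288.9], [290.7, 188.2]]
-0.08 2 grip [[232.1, 248.1], [318.0, 165.4]] [92.1 34.8] bar [[237.5, 253.6], [314.9, 172.6]] [68.5 22. ]
-0.08 -6 grip [[230.4, 244.5], [320.7, 165.7]] [93.3 21.2] bar [[236.6, 251.4], [316.6, 173.2]] [68.2 11.8]
-0.08 -12 grip [[229.5, 242.2], [322.4, 166.2]] [92.9 11. ] bar [[236.2, 250.1], [317.7, 173.8]] [67.   4.2]
-0.08 -19 grip [[228.9, 240.2], [324.1, 167.3]] [91.2 -0.8] bar [[236.0, 249.0], [318.6, 174.8]] [64.6 -4.3]
0.0 tip [[262.2, 291.0], [289.3, 189.8]]
0.0 2 grip [[232.5, 248.6], [317.8, 165.8]] [90.6 34.4] bar [[237.9, 254.1], [314.6, 173.1]] [67.  21.6]
0.0 -6 grip [[230.8, 244.9], [320.4, 166.1]] [91.8 20.8] bar [[237.0, 251.8], [316.3, 173.6]] [66.6 11.4]
0.0 -12 grip [[229.9, 242.7], [322.2, 166.7]] [91.4 10.6] bar [[236.6, 250.5], [317.4, 174.3]] [65.4  3.8]
0.0 -19 grip [[229.3, 240.7], [323.8, 167.7]] [89.7 -1.2] bar [[236.4, 249.4], [318.4, 175.3]] [63.  -4.8]
```

>>> send_rows --pt "0 0 0 0.0586 -0.0872 0" --pt "0 0 0 0.0586 -0.0872 0" --pt "0 0 0 0.0586 -0.0872 0" --pt "0 0 0 0.0586 -0.0872 0" --pt "0 0 0 0.0586 -0.0872 0" --pt "0 0 0 0.0586 -0.0872 0" --pt "0 0 0 0 0 0"

```text
time: 8.23
tool_pos: [0.3971, 0.1743, 0.2535]
ee_rot: [-3.139, -0.626, 0.589]
wrist_force: [0.2, -0.9, -1.4]
width: 0.0004
finger_force: 0.0
```

```bash
python3 st.py
```

```text
cham mm [-1.736e+02  2.000e-01  2.535e+02] [-3.139 -0.626  0.589] [ 0.2 -0.9 -1.4] 8.23
```

>>> send_rows --pt "20.6 13.9 -10.5 0 0 0" --pt "20.6 13.9 -10.5 0 0 0" --pt "20.6 13.9 -10.5 0 0 0" --pt "20.6 13.9 -10.5 0 0 0" --pt "20.6 13.9 -10.5 0 0 0" --pt "20.6 13.9 -10.5 0 0 0" --pt "0 0 0 0 0 0"

```text
time: 8.82
tool_pos: [0.5255, 0.2611, 0.1913]
ee_rot: [-3.14, -0.623, 0.593]
wrist_force: [-0.7, -0.5, -0.2]
width: 0.0006
finger_force: 0.0
```

>>> send_rows --pt "2 1.4 -3.2 0 0 0" --pt "2 1.4 -3.2 0 0 0" --pt "2 1.4 -3.2 0 0 0" --pt "2 1.4 -3.2 0 0 0" --pt "1 0.7 -1.6 0 0 0" --pt "0 0 0 0 0 0"

```text
time: 9.32
tool_pos: [0.5324, 0.2649, 0.1814]
ee_rot: [3.14, -0.63, 0.593]
wrist_force: [-1.2, -1.5, 0.6]
width: 0.0008
finger_force: 0.7
```

>>> send_rows --pt "1 0.7 -1.6 0 0 0" --pt "1 0.7 -1.6 0 0 0" --pt "1 0.7 -1.6 0 0 0" --pt "0 0 0 0 0 0"

```text
time: 9.65
tool_pos: [0.5355, 0.2671, 0.1762]
ee_rot: [3.14, -0.63, 0.593]
wrist_force: [-3.0, -3.0, 1.9]
width: 0.0003
finger_force: 1.9
```

```bash
python3 st.py
```

```text
cham mm [-7.000e+00 -1.000e-01  1.762e+02] [ 3.14  -0.63   0.593] [-3.  -3.   1.9] 9.65
```

>>> send_rows --pt "0.4 0.25 -2.2 0 0 0" --pt "0.4 0.25 -2.2 0 0 0" --pt "0.4 0.25 -2.2 0 0 0" --pt "0 0 0 0 0 0"

```text
time: 9.98
tool_pos: [0.5365, 0.2681, 0.1684]
ee_rot: [-3.142, -0.629, 0.592]
wrist_force: [-0.1, -0.2, -0.6]
width: 0.0005
finger_force: 0.0
```

>>> send_rows --pt "1 0.7 -1.6 0 0 0" --pt "1 0.7 -1.6 0 0 0" --pt "1 0.7 -1.6 0 0 0" --pt "0 0 0 0 0 0"

```text
time: 10.32
tool_pos: [0.5397, 0.2702, 0.1642]
ee_rot: [3.141, -0.629, 0.593]
wrist_force: [-0.3, -0.2, -0.9]
width: 0.0005
finger_force: 0.0
```

```bash
python3 st.py p4
```

```text
cham mm [ -1.8   0.2 164.2] [ 3.141 -0.629  0.593] [-0.3 -0.2 -0.9] 10.32
```

View pics/p4.png

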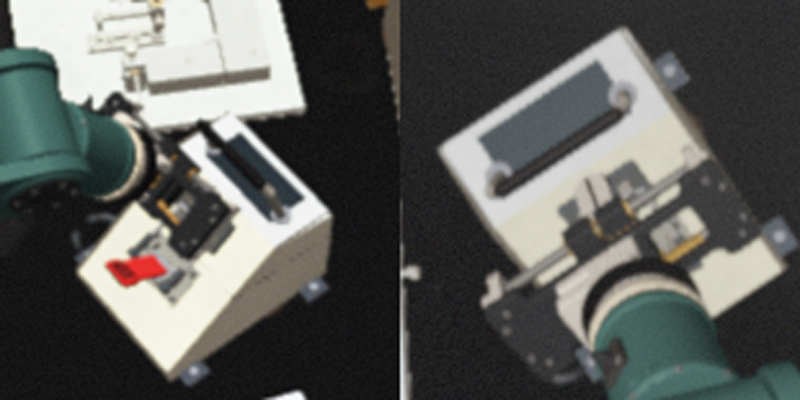

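The force dropped and the lever was drawn along (tip at scene ≈(283,194)), which fits a snap-in. I'll press a bit more to confirm the bail is seated.

>>> send_rows --pt "1 0.7 -1.6 0 0 0" --pt "1 0.7 -1.6 0 0 0" --pt "0 0 0 0 0 0"

```text
time: 10.67
tool_pos: [0.542, 0.2715, 0.1627]
ee_rot: [3.14, -0.631, 0.594]
wrist_force: [-4.2, -2.8, 4.7]
width: 0.0
finger_force: 3.4
```

>>> send_rows --pt "1 0.7 -1.6 0 0 0" --pt "1 0.7 -1.6 0 0 0" --pt "0 0 0 0 0 0"

```text
time: 10.92
tool_pos: [0.5456, 0.2735, 0.1626]
ee_rot: [3.139, -0.637, 0.594]
wrist_force: [-2.2, -0.6, 7.5]
width: 0.0003
finger_force: 3.2
```

```bash
python3 st.py
```

```text
cham mm [  4.9  -0.4 162.6] [ 3.139 -0.637  0.594] [-2.2 -0.6  7.5] 10.92
```

>>> send_rows --pt "-7 -4.8 11 0 0 0" --pt "-15 -10 24 0 0 0" --pt "-18 -12 28 0 0 0" --pt "-30 -20 5 0 0 0" --pt "-30 -20 0 0 0 0" --pt "-30 -20 0 0 0 0"

```text
time: 11.42
tool_pos: [0.4128, 0.1859, 0.2276]
ee_rot: [3.139, -0.632, 0.596]
wrist_force: [-0.4, -0.4, 0.2]
width: 0.0003
finger_force: 0.0
```

```bash
python3 st.py
python3 - <<'E'
from bench import optics
import cv2,numpy as np
a=optics.snapshot("scene")[140:215,255:345,::-1]; b=optics.snapshot("top")[215:320,205:295,::-1]
a=cv2.resize(a,(400,333),interpolation=cv2.INTER_CUBIC); b=cv2.resize(b,(400,467),interpolation=cv2.INTER_CUBIC)
o=np.zeros((467,800,3),np.uint8); o[:333,:400]=a; o[:,400:]=b; cv2.imwrite("pics/p5.png",o)
E
```

```text
cham mm [-154.2    1.1  227.6] [ 3.139 -0.632  0.596] [-0.4 -0.4  0.2] 11.42
```

View pics/p5.png

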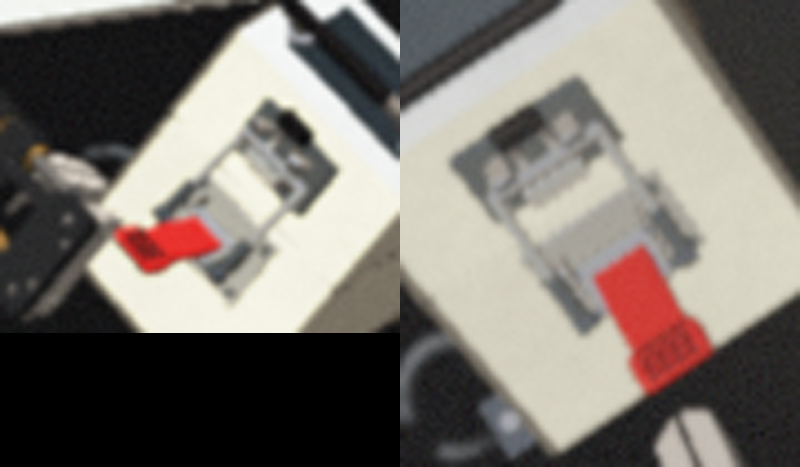

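Run:
```python
from h import *
from bench import optics
P=json.load(open("q.json"))[:3]; M={n:optics.camera_model(n) for n in("scene","top")}
pr=lambda p:[proj(world(p,P),M[n]).round(1).tolist() for n in("top","scene")]
for t in(.1,.2,.3,.4,.5):
  bp=lev(-.006,.019,t); bu=(bp-LP)@U; bo=(bp-LP)@O
  out=-.0045; up=bu+np.sqrt(.073**2-(bo-out)**2); f=np.arctan2(out-bo,up-bu)-t
  g=bail(.097,.012,t,f)
  print(t,"tip",pr(lev(0,.075,t)),"bar up",(up*1e3).round(1),pr(LP+U*up+O*out),"grip",pr(g),((g-LP)@U*1e3).round(1),((g-LP)@O*1e3).round(1))
print([pr(LP+U*.058+O*o) for o in(-.0045,.01,.02)])
```

```text
0.1 tip [[264.1, 293.4], [287.7, 192.0]] bar up 61.5 [[236.8, 250.0], [318.0, 175.7]] grip [[229.8, 241.4], [323.3, 168.1]] 88.1 -0.6
0.2 tip [[265.9, 295.6], [286.2, 194.1]] bar up 60.0 [[237.2, 250.5], [317.6, 176.1]] grip [[230.3, 242.1], [322.9, 168.6]] 86.5 -0.3
0.3 tip [[267.6, 297.5], [284.9, 196.2]] bar up 58.6 [[237.6, 251.0], [317.3, 176.5]] grip [[230.7, 242.7], [322.5, 169.0]] 85.1 0.1
0.4 tip [[269.1, 299.1], [283.9, 198.2]] bar up 57.4 [[237.9, 251.5], [317.0, 176.8]] grip [[231.2, 243.2], [322.1, 169.3]] 83.8 0.6
0.5 tip [[270.4, 300.5], [283.0, 200.2]] bar up 56.3 [[238.2, 251.8], [316.8, 177.1]] grip [[231.5, 243.8], [321.8, 169.6]] 82.6 1.1
[[[237.8, 251.2], [317.2, 176.6]], [[239.2, 254.6], [314.6, 176.1]], [[240.2, 256.9], [312.8, 175.6]]]
```

The bail bar matches the hooked seat (lever at about 0.3, bar and grip within 1–2 px), so it has snapped in. Next I bring the finger upright above the lever's outer face and compute the pushing arc.

>>> send_rows --pt "9.2 6.1 0 -0.0586 0.0872 0" --pt "9.2 6.1 0 -0.0586 0.0872 0" --pt "9.2 6.1 0 -0.0586 0.0872 0" --pt "9.2 6.1 0 -0.0586 0.0872 0" --pt "9.2 6.1 0 -0.0586 0.0872 0" --pt "9.2 6.1 0 -0.0586 0.0872 0" --pt "0 0 -30 0 0 0" --pt "0 0 0 0 0 0"

```text
time: 12.18
tool_pos: [0.4687, 0.2235, 0.1894]
ee_rot: [-3.139, 0.012, 0.594]
wrist_force: [-1.0, -0.4, -1.7]
width: 0.0006
finger_force: 0.0
```

```bash
python3 st.py
cat > arc.py <<'E'
from h import *
from bench import sensors
P=json.load(open("q.json"))[:3]; o=sensors.get_obs(); Y=np.array([-np.sin(P[2]),np.cos(P[2]),0])
def tcp(t,over,psi,r=.060):
    a=np.radians(128)+t; d=np.array([np.cos(a),0,np.sin(a)]); n=np.array([np.sin(a),0,-np.cos(a)])
    z=np.array([np.sin(psi),0,-np.cos(psi)]); x=np.array([np.cos(psi),0,np.sin(psi)])
    return LP+d*r+n*(.0045+.008*abs(x@n)-over)-z*.025
cur=np.array(o["tool_pos"]); psi0=-o["ee_rot"][1]; p0=psi0
ts=[.3]+list(np.linspace(.3,1.536,17)[1:])
for i,t in enumerate(ts):
    psi=.65*(t-.3)/1.236; over=-.006 if i==0 else .002+.003*(t-.3)/1.236
    w=world(tcp(t,over,psi),P); print(round(t,2),((w-cur)*1e3).round(1).tolist(),(-(psi-p0)*Y).round(3).tolist()); cur=w;p0=psi
E
python3 arc.py
```

```text
cham mm [-86.8   1.1 189.4] [-3.139  0.012  0.594] [-1.  -0.4 -1.7] 12.18
0.3 [-5.1, -4.7, -42.8] [0.006, -0.01, -0.0]
0.38 [-7.3, -4.9, -10.6] [0.023, -0.034, -0.0]
0.45 [-3.2, -2.1, -4.3] [0.023, -0.034, -0.0]
0.53 [-2.9, -1.9, -4.6] [0.023, -0.034, -0.0]
0.61 [-2.6, -1.7, -4.8] [0.023, -0.034, -0.0]
0.69 [-2.2, -1.5, -5.0] [0.023, -0.034, -0.0]
0.76 [-1.9, -1.3, -5.2] [0.023, -0.034, -0.0]
0.84 [-1.5, -1.0, -5.3] [0.023, -0.034, -0.0]
0.92 [-1.2, -0.8, -5.4] [0.023, -0.034, -0.0]
1.0 [-0.8, -0.5, -5.5] [0.023, -0.034, -0.0]
1.07 [-0.4, -0.3, -5.5] [0.023, -0.034, -0.0]
1.15 [-0.1, -0.0, -5.5] [0.023, -0.034, -0.0]
1.23 [0.3, 0.2, -5.4] [0.023, -0.034, -0.0]
1.3 [0.7, 0.4, -5.3] [0.023, -0.034, -0.0]
1.38 [1.0, 0.7, -5.2] [0.023, -0.034, -0.0]
1.46 [1.4, 0.9, -5.0] [0.023, -0.034, -0.0]
1.54 [1.7, 1.1, -4.8] [0.023, -0.034, -0.0]
```

>>> send_rows --pt "-2.5 -2.3 -21 0 0 0" --pt "-2.5 -2.3 -22 0 0 0" --pt "-3.6 -2.4 -5 0.012 -0.017 0" --pt "-3.6 -2.4 -5 0.012 -0.017 0" --pt "-3.2 -2.1 -4.3 0.023 -0.034 0" --pt "-2.9 -1.9 -4.6 0.023 -0.034 0" --pt "-2.6 -1.7 -4.8 0.023 -0.034 0"

```text
time: 12.77
tool_pos: [0.4477, 0.2075, 0.1305]
ee_rot: [-3.141, -0.168, 0.593]
wrist_force: [-0.1, -0.1, 1.5]
width: 0.0004
finger_force: 0.5
```

>>> send_rows --pt "-2.2 -1.5 -5 0.023 -0.034 0" --pt "-1.9 -1.3 -5.2 0.023 -0.034 0" --pt "-1.5 -1 -5.3 0.023 -0.034 0" --pt "-1.2 -0.8 -5.4 0.023 -0.034 0"

```text
time: 13.1
tool_pos: [0.4409, 0.2028, 0.11]
ee_rot: [-3.141, -0.333, 0.593]
wrist_force: [-0.1, -1.7, 1.2]
width: 0.0009
finger_force: 0.9
```

```bash
cat >> st.py <<'E'
import importlib
def red():
    for n in("top","scene"):
        hsv=cv2.cvtColor(optics.snapshot(n),cv2.COLOR_RGB2HSV); m=cv2.inRange(hsv,(0,150,80),(8,255,255))|cv2.inRange(hsv,(174,150,80),(180,255,255))
        (x0,x1,y0,y1)=(205,310,215,340) if n=="top" else (255,345,140,230)
        k=np.zeros_like(m); k[y0:y1,x0:x1]=m[y0:y1,x0:x1]; v,u=np.nonzero(k); print(n,"red n",len(u),"u",u.min() if len(u) else 0,u.max() if len(u) else 0,"v",v.min() if len(u) else 0,v.max() if len(u) else 0)
red()
E
python3 st.py
```

```text
cham mm [-121.4   -0.6  110. ] [-3.141 -0.333  0.593] [-0.1 -1.7  1.2] 13.1
top red n 264 u 250 275 v 272 295
scene red n 60 u 279 303 v 190 203
```

>>> send_rows --pt "-0.8 -0.5 -5.5 0.023 -0.034 0" --pt "-0.4 -0.3 -5.5 0.023 -0.034 0" --pt "-0.1 0 -5.5 0.023 -0.034 0" --pt "0.3 0.2 -5.4 0.023 -0.034 0"

```text
time: 13.53
tool_pos: [0.4407, 0.2025, 0.0882]
ee_rot: [-3.141, -0.496, 0.593]
wrist_force: [-1.1, 0.4, 0.8]
width: 0.0007
finger_force: 0.4
```

>>> send_rows --pt "0.7 0.4 -5.3 0.023 -0.034 0" --pt "1 0.7 -5.2 0.023 -0.034 0" --pt "1.4 0.9 -5 0.023 -0.034 0" --pt "1.7 1.1 -4.8 0.023 -0.034 0"

```text
time: 13.87
tool_pos: [0.4454, 0.2057, 0.0675]
ee_rot: [-3.14, -0.66, 0.593]
wrist_force: [-0.1, -0.0, 0.5]
width: 0.0004
finger_force: 0.0
```

>>> send_rows --pt "1 0.7 -1.6 0 0 0" --pt "0 0 0 0 0 0" --pt "0 0 0 0 0 0"

```text
time: 14.12
tool_pos: [0.4453, 0.2059, 0.0657]
ee_rot: [-3.14, -0.654, 0.595]
wrist_force: [-12.6, -8.8, 10.5]
width: 0.0006
finger_force: 8.8
```

```bash
python3 st.py
```

```text
cham mm [-116.    -0.4   65.7] [-3.14  -0.654  0.595] [-12.6  -8.8  10.5] 14.12
top red n 219 u 251 278 v 272 294
scene red n 135 u 290 303 v 191 212
```

The fingers hit the stop at the flat position. I'll retreat and check numerically.

>>> send_rows --pt "-10 -7 16 0 0 0" --pt "-15 -10 24 0 0 0" --pt "-18 -12 28 0 0 0" --pt "-25 -17 20 0 0 0" --pt "-28 -19 10 0 0 0" --pt "-28 -19 10 0 0 0" --pt "-10 -30 10 0 0 0" --pt "0 -38 10 0 0 0"

```text
time: 14.88
tool_pos: [0.3609, 0.0588, 0.1899]
ee_rot: [-3.118, -0.628, 0.598]
wrist_force: [1.7, -0.6, 0.5]
width: 0.0
finger_force: 0.0
```

>>> send_rows --pt "0 -38 0 0 0 0" --pt "0 -38 0 0 0 0" --pt "0 -38 0 0 0 0" --pt "0 -38 0 0 0 0" --pt "0 0 0 0 0 0" --pt "0 0 0 0 0 0"

```text
time: 15.38
tool_pos: [0.3615, -0.0953, 0.1886]
ee_rot: [-3.113, -0.627, 0.587]
wrist_force: [-0.0, 0.1, -0.1]
width: 0.0003
finger_force: 0.0
```

```bash
python3 st.py
python3 - <<'E'
from h import *
from bench import optics
import cv2
P=json.load(open("q.json"))[:3]
for n in("top","scene"):
    m=optics.camera_model(n); pr=lambda p:proj(world(p,P),m).round(1).tolist()
    for t in (.9,1.27,1.536): print(n,t,"tip±",pr(lev(0,.075,t,.019)),pr(lev(0,.075,t,-.019)),"base",pr(lev(0,.02,t)))
    # bail hooked & clamped
    out,up=-.0045,.058; bp=lev(-.006,.019,1.536); bu=(bp-LP)@U; bo=(bp-LP)@O; L=np.hypot(up-bu,out-bo); print("len",L.round(4))
    f=np.arctan2(out-bo,up-bu)-1.536; g=bail(.097+L-.073,.012,1.536,f); print(n,"grip exp",pr(g),"bar",pr(LP+U*up+O*out))
    im=optics.snapshot(n).astype(int); c=np.array(pr(g)).round().astype(int); s=im[c[1]-9:c[1]+10,c[0]-12:c[0]+13].sum(2)//3
    v,u=np.nonzero(s<55); print(n,"dark blob",(u.mean()+c[0]-12).round(1),(v.mean()+c[1]-9).round(1),len(u))
    print("\n".join(" ".join(f"{x:3d}" for x in r) for r in s[::2]))
E
```

```text
cham mm [-353.7 -203.6  188.6] [-3.113 -0.627  0.587] [-0.   0.1 -0.1] 15.38
top red n 375 u 251 278 v 272 301
scene red n 209 u 284 303 v 191 214
top 0.9 tip± [265.9, 307.9] [281.5, 297.4] base [258.9, 280.1]
top 1.27 tip± [266.2, 305.4] [281.4, 295.2] base [259.0, 279.6]
top 1.536 tip± [264.8, 301.4] [279.7, 291.4] base [258.7, 278.7]
len 0.0772
top grip exp [232.4, 245.5] bar [237.8, 251.2]
top dark blob 232.4 247.4 34
215 213 213 210 208 207 206 207 206 207 207 206 206 199 186 160 136 119 108 103 101 103  98  99 101
209 209 207 204 207 206 207 206 205 205 201 187 160 136 119 103 103 101 100 101 104 111 114 109 102
207 205 206 207 207 207 204 200 186 159 136 118 106  98  88  84  78  88 103 111 129 148 152 142 112
207 207 208 207 203 191 162 136 115 106  99  90  84  70  53  52  52  55  84 121 151 157 157 155 145
203 199 189 163 136 121 104 100  94  83  70  53  48  58  58  65  67  62  63  83 126 154 158 151 129
160 135 119 106 104  96  89  69  56  54  54  57  57  63  57  51  53  54  65  93 114 126 133 130 142
108 104 101 102 100  99  92  74  59  48  55  51  51  48  48  59  74  85 11
[... 914 characters left out ...]

239 223 167 122 124 142 104  54  26  27  32  55 118 187 229 238 238 237 236 238 239 240 241 241 241
214 187 170 128  91  94  81  47  26  18  25  28  29  56 114 186 227 238 238 238 238 239 240 240 241
151 132 153 163 147 117  97  90  69  48  30  26  22  17  33  78 131 187 227 238 239 240 239 239 241
119 114 139 166 176 169 156 126  96  82  65  42  35  49  67  80  85  95 131 187 229 237 237 237 237
225 206 183 179 185 185 173 162 141 110  93 101 158 167 147 122  97  87  87 101 146 202 231 238 239
243 240 220 191 176 181 183 178 178 164 142 107  93 111 119 121 118  99  91  83  85 100 155 222 239
240 242 240 234 216 195 179 179 182 187 176 163 133  98  85  83  85  87  86  84  81  81 147 216 236
```

Run:
```python
from h import *
from bench import optics
import cv2
o=cv2.imread("pics/p5.png")
old={"scene":(cv2.resize(o[:333,:400],(90,75),interpolation=cv2.INTER_AREA),255,140),"top":(cv2.resize(o[:,400:],(90,105),interpolation=cv2.INTER_AREA),205,215)}
box={"scene":(308,332,160,179),"top":(220,245,236,255)}
for n in("top","scene"):
    x0,x1,y0,y1=box[n]; im,ox,oy=old[n]
    for k,s in(("p5",im[y0-oy:y1-oy,x0-ox:x1-ox]),("now",optics.snapshot(n)[y0:y1,x0:x1])):
        v,u=np.nonzero(s.astype(int).sum(2)//3<62); print(n,k,(u.mean()+x0).round(1),(v.mean()+y0).round(1),len(u))
P=json.load(open("q.json"))[:3]
for n in("top","scene"):
    m=optics.camera_model(n); pr=lambda p:proj(world(p,P),m).round(1).tolist()
    bp=lev(-.006,.019,1.536)
    for out in (-.0045,.0135):
        bu=(bp-LP)@U; bo=(bp-LP)@O; e=np.arctan2(out-bo,.06); L=.0765
        print(n,"bar out",out,"grip",pr(bp+(L+.024)*(np.cos(e)*U+np.sin(e)*O)+.012*(-np.sin(e)*U+np.cos(e)*O)))
    # p5 state
    print(n,"p5 exp",pr(LP+.0851*U+.0001*O))
```

```text
top p5 231.1 243.8 47
top now 232.6 247.0 62
scene p5 321.0 168.7 34
scene now 318.8 169.3 43
top bar out -0.0045 grip [232.6, 245.9]
top bar out 0.0135 grip [237.7, 255.4]
top p5 exp [230.7, 242.6]
scene bar out -0.0045 grip [320.2, 169.7]
scene bar out 0.0135 grip [313.4, 170.7]
scene p5 exp [322.5, 168.9]
```

The measured grip shift (1.5, 3.2 px) matches hooked and clamped (1.9, 3.3 px), not unhooked (7, 13 px), and the lever is at its stop. I'm handing the job in.

```bash
python3 -c "
from bench import ticket
print(ticket.close_job())"
```

```text
the job is handed in; nothing more can be done
None
```

I handed the job in at about 15.5 s, with the lid shut, the bail hooked and snapped in behind the keeper, the red lever past centre at its stop, and the arm clear. The final latch state was checked by measuring the camera images, not by viewing them.

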